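# Unclip the amplifier module from the sprung rail and stand it in its cradle

## Task

Take the grey amplifier module off its mounting rail: one of the two look-alike jaws is sprung, so feel which, push the module into that jaw until its other toe comes free, swing that toe up, and draw the module out. Then stand the module upright in the pocket of the wooden cradle, fully down on the pocket floor, and let go; do not drop it, and leave the jar, tin, weight and tape roll where they are.

Things in the scene. Friction and masses are not known exactly. Their poses are not given: they have to be found in the camera images.
- module: Grey amplifier module to take off, in the middle bay of the rail. Slippery black foot plate 66 (x) x 36 (y) x 6 mm thick; on it a grey housing with flat sides, 50 (x) x 34 mm (y), top 74 mm above the underside (sockets to 79). The foot sticks out 8 mm at both x ends: the two toes. 0.18-0.35 kg. Origin: centre of underside; z up, x across the rail, y along it. Same either way round.
- toe_p (a point): Middle of the lower edge of the module's +x toe: 33 mm from the module's origin along its own +x, at the underside. To release: hold the housing, push the module level into the sprung jaw by 5 to 8 mm (5 to 8 N); the other toe then comes out from under the rigid jaw's bar.
- toe_n (a point): The same point of the -x toe, 33 mm along own -x. Still pushing, swing the freed toe up by 13 to 20 degrees about the tip of the toe that stays under the sprung bar; then draw the module some 20 mm away from the sprung jaw along its slant, and up.
- rail: Fixed aluminium mounting rail on the bench: plate 120 (x) x 230 (y, along the rail) x 14 mm thick; origin at the centre of its underside, z up. The module stands on the plate at its centre, between two steel jaws, axes parallel to the rail's. Neighbouring bays at y = +68 and -68 mm: a low unit 30 mm high and a blanking plate 10 mm high, with jaws like those, all fixed.
- bay (a point): Top of the rail plate at its centre, 14 mm above the rail's origin: the module's origin starts here. One jaw is rigid, the other sprung: pushed away along x it gives way (1 N per mm, no preload, stop at 9 mm), never upward. They look exactly alike; which one is sprung changes from start to start and can only be felt: on the rigid one the module stops within 2 mm.
- jaw_p (a point): Centre line of the +x jaw, at the plate's top, 39.75 mm from the bay's centre. T section, 39 mm long: stem 12 mm wide, upper bar 22.5 mm wide, its underside 8 mm and its top 15 mm above the plate. The toe has 0.75 mm of play to the stem and lies about 4.5 mm under the bar, so the module cannot be pulled straight up.
- jaw_n (a point): The same of the -x jaw, at -39.75 mm. Steel cheeks 15 mm high and 27 mm wide (x) at y = 20 to 25 and -20 to -25 mm, at the ends of both jaws, keep the module from sliding along the rail.
- cradle: Fixed wooden transport cradle, board 110 x 74 mm (x, y), with a rectangular pocket 72 mm (x) x 42 mm (y); the pocket's rubber floor is 8 mm and the rim of its 5 mm walls 18 mm above the bench. Origin: centre of the underside, z up. The module's 66 x 36 mm foot goes into the pocket either way round, with 3 mm to spare on each side.
- pocket (a point): Centre of the cradle's pocket floor, axes as the cradle; the module's origin comes here.
- sample_jar: Bystander: screw-cap sample jar, 54 mm across, 70 mm high; origin at its underside. Leave alone.
- soil_tin: Bystander: round metal tin with soil, 98 mm across, 38 mm high; origin at its underside. Leave alone.
- check_weight: Bystander: small brass-coloured check weight with a neck, 27 mm across, 31 mm high; origin at its underside. Leave alone.
- roll: Bystander: brown roll of tape lying flat, 68 mm across, 24 mm high; origin at its underside. Leave alone.
Not all that is in view belongs to the job. Leave any blue look-alike of the cradle alone.

How it is judged:
On the way:
1. one toe of the module is swung up (12 mm or more off the rail plate) while its other toe is still low (less than 7 mm off the plate), under its jaw (((z of toe_p in the frame of rail above 0.026 m and z of toe_n in the frame of rail below 0.021 m) or (z of toe_n in the frame of rail above 0.026 m and z of toe_p in the frame of rail below 0.021 m))), for 0.04 s.
At the end, for the whole second after the job is handed in: The module stands in the cradle's pocket: origin within 7 mm of the pocket's centre in plan and within 3 mm of the pocket floor in height, upright within 0.06 rad, lined up with the pocket within 0.2 rad (either way round), at rest and released (horizontal distance between module and pocket below 0.007 m and z of module in the frame of pocket between -0.003 and 0.003 m and angle between module's own z axis and vertical below 0.06 rad and angle between the x axis of module and the x axis of pocket, either way round below 0.2 rad and linear speed of module below 0.02 m/s and contact force between module and the fingers below 0.1 N); the robot touches nothing.
It fails at once if the jar moved more than 20 mm (distance of sample_jar from where it was at the start of the episode above 0.02 m).
It fails at once if the tin moved more than 20 mm (distance of soil_tin from where it was at the start of the episode above 0.02 m).
It fails at once if the weight moved more than 20 mm (distance of check_weight from where it was at the start of the episode above 0.02 m).
It fails at once if the tape roll moved more than 20 mm (distance of roll from where it was at the start of the episode above 0.02 m).
It fails at once if the module was let go in the air (more than 45 mm above the bench with no finger on it) (height (world z) of module above 0.045 m and contact force between module and the fingers below 0.05 N).
It also fails if it takes over 51 s, if anything falls off the work surface, if the arm or the gripper's body presses on something with over 40 N, if the wrist force passes 120 N, or if a joint passes its speed limit or range.

## Robot

A 6-joint arm with a two-finger parallel gripper is mounted at the origin on a cart in front of the work surface, level with it; the furniture and walls round the work are solid. World frame = base frame: x ahead of the robot, y to its left, z up, the work surface at z = 0. Lengths are in m, angles in rad, forces in N, time in s.
With the tool pointing down it reaches from about 0.375 to 0.925 m from the base axis. Payload 5.7 kg.
Tool frame: the origin (TCP) lies between the finger pads; the fingertips stand 25 mm ahead of it and the grasp point (between the pads) lies 6 mm ahead of it; z points along the fingers, y is the line along which they close (so a half turn about z gives the same grasp; the last joint's range is limited). The gripper opens to 85 mm and grips with 20 to 120 N. Pads are 22 mm wide; open, the fingers measure 114 mm over their backs; the gripper's body (76 mm by 85 mm) begins 54 mm behind the grasp point. The pads swing forward as they close: fully open they stand 13 mm farther back than shut.
Start: joints at [-0.115, 0.359, 1.51, -0, 1.272, -0.115], TCP at [0.6, -0, 0.256] pointing down, gripper open.
Joint ranges: [-2.97, 2.97], [-1.01, 2.36], [0.21, 2.38], [-0.96, 4.11], [0.2, 2.71], [-2.98, 2.98]. Speed limits (rad/s): [2.39, 2.39, 3.14, 3.14, 3.14, 3.14].

## Interface

Orientations are given as a unit quaternion [w, x, y, z].
In Python, from cell import r gives the robot as it stands.
- The arm moves only by the tool apply_moves, never from a script. Its argument "series" is a list of rows, each a list of 3 entries, a list of its own where there are three numbers: the shift along the tool's x, y, z normalised to -1 to 1, where 1 is 800 mm, then the turn, a rotation vector about the tool's x, y, z normalised to -1 to 1, where 1 is pi rad, then the opening, from 0 (shut) to 1 (fully open). In form: [[[dx, dy, dz], [wx, wy, wz], gripper], ...]. A call has exactly 5 rows; each row shifts and turns the commanded pose from where the row before left it, along the tool's axes as they then stand; what a row does not reach is not made up. A row lasts 1/12 s, in which the tool goes at most 41.7 mm and 7.16 degrees, less where a joint would pass 70% of its speed; a pose out of reach is approached as far as the arm can. A call with a number of a shift or a turn outside -1 to 1 is refused whole. A call with a gripper value outside its range is refused whole. The fingers move at their own pace and stop on an object; "squeeze" is the grip in N (left out, the last holds). Time passes only in rows, so rows that do not move let the fingers close, or fill a call up. It gives the time, the measured TCP pose, the force, the opening and the grip force at its end, in the units of the state.
- r.get_obs(): the state, without advancing time (a new reading comes with each control period).
- r.capture(name): name is "scene" or "side" or "wrist"; returns the picture (480x640x3 uint8, red, green, blue); there is no depth.
- r.get_calibration(name): a dict with "intrinsics" (3x3 intrinsics, pixels), "rvec" (rotation vector, rad) and "tvec" (3), from world to camera coordinates, as OpenCV has them; the wrist camera has in their place "hand_eye" (4x4, takes a point from camera to tool coordinates, whose origin is the TCP and whose axes are the flange's). Camera axes: x right, y down, z forward; pixel columns grow to the right and rows downward; lengths in m; the calibration is good to about 2 mm. A picture is of the moment at which its call begins: read the wrist's pose just before it. get_calibration takes no time and is no camera call.
- r.finish_job(): hands the job in; it is judged then, once.
The state is a dict: "time_s": time; "joint_pos": joint angles; "qvel": joint speeds; "joint_torque": joint torques, N m; "position": TCP position; "orientation": TCP orientation; "contact_force": force on the tool from outside, world axes, zero at the start; "moment": the same for the moment, N m; "width": opening from 0.0 (shut) to 1.0 (fully open); "grasp_force": force on a finger pad.
Only numpy, scipy, OpenCV 4.12 (cv2) and the standard library are available. Lean on these libraries where they do the work, as an engineer would, in place of code of your own. Each camera call takes 0.05 s, during which the arm holds its last target. There are 200 camera calls.

## Working session

There is one attempt and no reset: what is moved stays moved. The work goes in short steps, Python scripts to look and compute and a tool call to move; the robot and the scene stay as the last step left them, time stands still between calls to the robot, and variables do not carry over. Pictures are saved under pics/ and viewed, at most 10 in all, crops included, and the job is handed in when it is done.

Besides the shell and the picture viewer there is one more tool, called after "Emit:" by a JSON object that holds its "name" and its "arguments", one argument or row to a line. apply_moves: Moves the arm, as the interface text tells. Scaled input: -1 to 1 covers 800 mm each way for a shift and pi rad each way for a turn. Its arguments: {"type":"object","properties":{"series":{"type":"array"},"squeeze":{"type":"number"}},"required":["series"]}

```bash
mkdir -p pics; ls; python3 - <<'E'
from cell import r
import cv2,numpy as np
o=r.get_obs();print(o)
for n in["scene","side","wrist"]:
    print(n,r.get_calibration(n))
a={n:r.capture(n) for n in["scene","side","wrist"]}
for n in a: cv2.imwrite(f"pics/{n}0.png",a[n][:,:,::-1])
E
```

```text
pics
{'time_s': 0.0, 'joint_pos': array([-1.15080720e-01,  3.59502099e-01,  1.51146060e+00, -4.20748754e-05,
        1.27253116e+00, -1.15068442e-01]), 'qvel': array([-0.00012035,  0.00181123,  0.00116472, -0.00209146,  0.00051456,
        0.00092367]), 'joint_torque': array([ 1.96551155e-03, -5.27614331e+01, -2.78626120e+01, -6.37880498e-05,
        1.32890840e-02, -2.81424428e-05]), 'position': array([5.99338251e-01, 6.63170501e-05, 2.55444580e-01]), 'orientation': array([-7.32422105e-04,  7.07106418e-01,  7.07106506e-01, -6.06303938e-04]), 'contact_force': array([0.14848377, 1.6461062 , 1.08297828]), 'moment': array([-0.01235756, -0.02067597, -0.01560566]), 'grasp_force': 0.0, 'width': 1.0005710122344547}
scene {'intrinsics': array([[605.22536797,   0.        , 319.07978521],
       [  0.        , 605.22536797, 228.68532548],
       [  0.        ,   0.        ,   1.        ]]), 'rvec': array([ 1.33181446, -2.14301293,  0.95430807]), 'tvec': array([0.18116606, 0.39122385, 1.26202934])}
side {'intrinsics': array([[530.23378021,   0.        , 319.54757677],
       [  0.        , 530.23378021, 237.35530413],
       [  0.        ,   0.        ,   1.        ]]), 'rvec': array([ 0.01868789,  2.83098591, -1.31723598]), 'tvec': array([0.55290465, 0.08192162, 1.4914256 ])}
wrist {'intrinsics': array([[369.38455365,   0.        , 318.18962766],
       [  0.        , 369.38455365, 238.72591131],
       [  0.        ,   0.        ,   1.        ]]), 'hand_eye': array([[-2.72133774e-04, -9.60237024e-01, -2.79185932e-01,
         7.03093010e-02],
       [ 9.99999955e-01, -2.25578843e-04, -1.98880383e-04,
         1.50700500e-04],
       [ 1.27993868e-04, -2.79185973e-01,  9.60237042e-01,
        -1.18067860e-01],
       [ 0.00000000e+00,  0.00000000e+00,  0.00000000e+00,
         1.00000000e+00]])}
```

View pics/scene0.png

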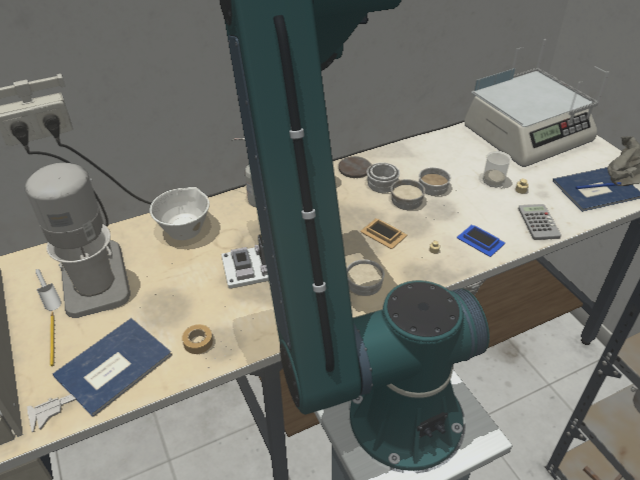

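View pics/side0.png

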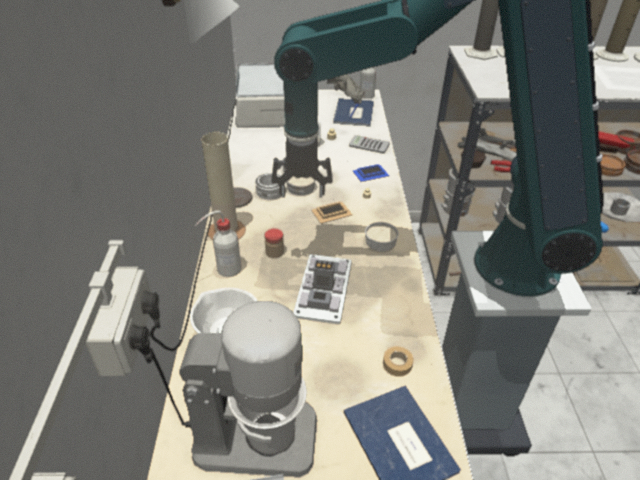

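View pics/wrist0.png

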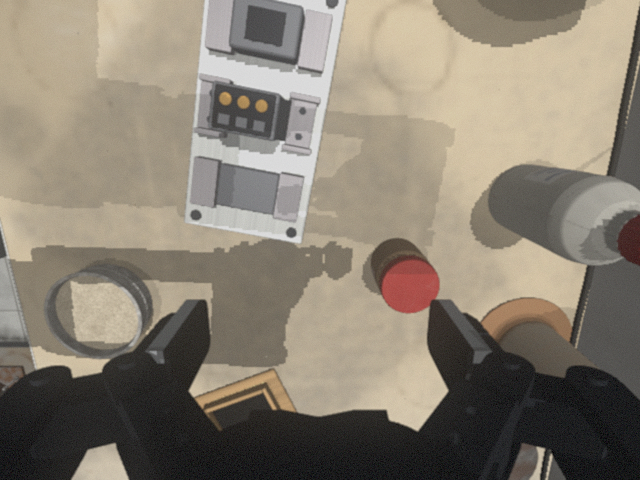

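The scene image shows the wooden cradle at about (382,234). The blue one at (481,239) is the decoy. The wrist image shows the rail, with the tall module with three orange sockets at about (247,105), between the blanking plate (245,185) and the low unit (265,25). The jar has the red lid at (410,283), and the tin is at (100,310). I'll move over the rail for a fuller view.

Emit:
{"name": "apply_moves", "arguments": {
  "series": [
    [[0.03, -0.012, 0], [0, 0, 0], 1],
    [[0.03, -0.012, 0], [0, 0, 0], 1],
    [[0.03, -0.012, 0], [0, 0, 0], 1],
    [[0.03, -0.012, 0], [0, 0, 0], 1],
    [[0.03, -0.012, 0], [0, 0, 0], 1]
  ]
}}

```text
time_s: 0.57
position: [0.5512, 0.1209, 0.256]
orientation: [-0.0, 0.707, 0.707, -0.0]
contact_force: [0.4, 0.3, 0.0]
width: 1.0
grasp_force: 0.0
```

Emit:
{"name": "apply_moves", "arguments": {
  "series": [
    [[0, 0, 0], [0, 0, 0], 1],
    [[0, 0, 0], [0, 0, 0], 1],
    [[0, 0, 0], [0, 0, 0], 1],
    [[0, 0, 0], [0, 0, 0], 1],
    [[0, 0, 0], [0, 0, 0], 1]
  ]
}}

```text
time_s: 0.98
position: [0.5524, 0.1191, 0.2562]
orientation: [0.0, 0.708, 0.707, -0.0]
contact_force: [0.1, -0.0, 0.1]
width: 1.001
grasp_force: 0.0
```

```bash
cat > h.py <<'E'
from cell import r
import cv2,numpy as np
from scipy.spatial.transform import Rotation as R
def cam(n,o=None):
    c=r.get_calibration(n);K=c["intrinsics"]
    if n=="wrist":
        o=o or r.get_obs();q=o["orientation"];T=np.eye(4);T[:3,:3]=R.from_quat(q,scalar_first=True).as_matrix();T[:3,3]=o["position"]
        T=T@c["hand_eye"];return K,T[:3,:3],T[:3,3]
    M=cv2.Rodrigues(c["rvec"])[0];return K,M.T,-M.T@c["tvec"]
def ray(C,px,z):
    K,Rm,p=C;px=np.atleast_2d(px).astype(float);d=np.c_[px,np.ones(len(px))]@np.linalg.inv(K).T@Rm.T
    return (p+d*((z-p[2])/d[:,2])[:,None])
E
python3 - <<'E'
from h import *
o=r.get_obs();print(o["time_s"],o["position"],o["orientation"])
a=r.capture("wrist");cv2.imwrite("pics/wrist1.png",a[:,:,::-1]);s=r.capture("scene")
cv2.imwrite("pics/scene1.png",s[:,:,::-1])
np.savez("o1.npz",p=o["position"],q=o["orientation"])
# cradle in scene: brown mask near 382,234
hsv=cv2.cvtColor(s,cv2.COLOR_RGB2HSV)
crop=s[205:265,345:425];cv2.imwrite("pics/crad.png",cv2.resize(crop[:,:,::-1],None,fx=7,fy=7,interpolation=cv2.INTER_NEAREST))
print(ray(cam("scene"),[[382,234]],0.018))
E
```

```text
0.9833 [0.552429   0.11912063 0.25619824] [ 8.68582381e-05  7.07503905e-01  7.06709425e-01 -7.93331681e-05]
[[ 0.49463236 -0.23221833  0.018     ]]
```

View pics/wrist1.png

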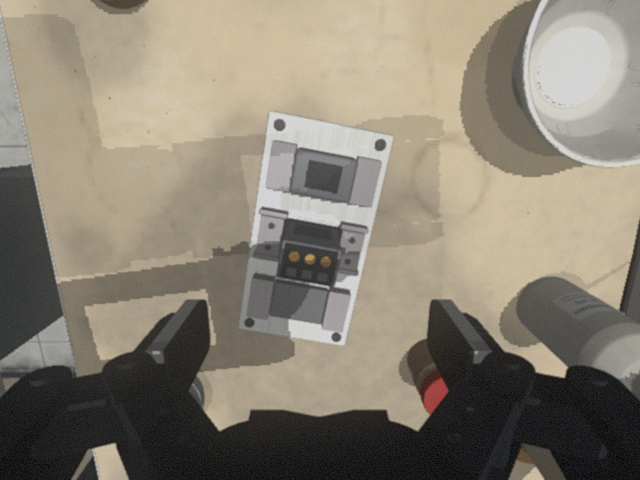

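View pics/crad.png

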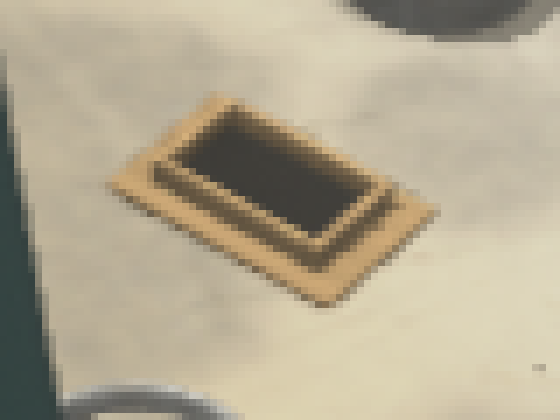

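Wrist picture: plate corners near (271,112), (394,135), (344,346), (239,328), and the module's socket top near (308,265). Crop: the wooden cradle with its dark pocket, as described.

```bash
python3 - <<'E'
from h import *
d=np.load("o1.npz");o=dict(position=d["p"],orientation=d["q"]);C=cam("wrist",o)
a=cv2.imread("pics/wrist1.png");hsv=cv2.cvtColor(a,cv2.COLOR_BGR2HSV)
m=((hsv[...,1]<28)&(hsv[...,2]>175)).astype(np.uint8)
m[:, :225]=0;m[:,410:]=0;m[:95]=0;m[360:]=0
cs=[c for c in cv2.findContours(m,0,1)[0] if cv2.contourArea(c)>60]
pts=np.vstack(cs)[:,0]
w=ray(C,pts,.014)[:,:2]
(c,s,an)=cv2.minAreaRect((w*1000).astype(np.float32));print("rail rect mm",c,s,an)
h=ray(C,[[279,125],[380,145],[336,337],[249,323]],.014);print("holes",h[:,:2].round(4),h.mean(0),[np.linalg.norm(h[i]-h[i-1]).round(4) for i in range(4)])
k=ray(C,[[271,112],[394,135],[344,346],[239,328]],.014);print("corners",k.mean(0),[np.linalg.norm(k[i]-k[i-1]).round(4) for i in range(4)])
for q in (h,k):
    print("yaw",np.degrees([np.arctan2(*(q[1]-q[0])[1::-1]),np.arctan2(*(q[2]-q[3])[1::-1]),np.arctan2(*(q[1]-q[2])[1::-1])-np.pi/2,np.arctan2(*(q[0]-q[3])[1::-1])-np.pi/2]))
# sockets (gold) at z=.014+.079
g=((hsv[...,1]>130)&(hsv[...,2]>120)&(hsv[...,0]>8)&(hsv[...,0]<28)).astype(np.uint8)
n,_,st,ce=cv2.connectedComponentsWithStats(g[245:275,280:340])
gc=ce[1:][st[1:,4]>20]+[280,245];print("gold",gc,ray(C,gc,.093))
# cradle in scene
s=cv2.imread("pics/scene1.png");S=cam("scene")
x=lambda p:np.array(p)/7+[345,205]-.5
B=ray(S,x([[218,95],[440,210],[325,305],[108,187]]),.008);print("board",B.mean(0),[np.linalg.norm(B[i]-B[i-1]).round(4) for i in range(4)])
P=ray(S,x([[232,98],[392,185],[318,245],[160,165]]),.018);print("rim",P.mean(0),[np.linalg.norm(P[i]-P[i-1]).round(4) for i in range(4)])
for q in (B,P): print(np.degrees([np.arctan2(*(q[1]-q[0])[1::-1]),np.arctan2(*(q[2]-q[3])[1::-1])]))
E
```

```text
rail rect mm (544.2550048828125, 84.37574768066406) (229.5615997314453, 118.94762420654297) 79.30615234375
holes [[ 0.5161  0.1951]
 [ 0.6111  0.1769]
 [ 0.5719 -0.0281]
 [ 0.4771 -0.0108]] [0.54403428 0.08327793 0.014     ] [np.float64(0.2095), np.float64(0.0967), np.float64(0.2087), np.float64(0.0964)]
corners [0.54489886 0.08408078 0.014     ] [np.float64(0.2276), np.float64(0.1166), np.float64(0.2294), np.float64(0.1173)]
yaw [-10.85688476 -10.34748297 -10.81177098 -10.73616168]
yaw [-10.18396731 -11.07046215 -10.76997068 -10.95658989]
gold [] []
board [ 0.50670607 -0.24424105  0.008     ] [np.float64(0.0731), np.float64(0.1085), np.float64(0.0736), np.float64(0.1055)]
rim [ 0.50970396 -0.24675688  0.018     ] [np.float64(0.0511), np.float64(0.0794), np.float64(0.0471), np.float64(0.0751)]
[-156.51021575 -156.73058188]
[-157.99036982 -155.04183712]
```

Emit:
{"name": "apply_moves", "arguments": {
  "series": [
    [[-0.0435, -0.01, 0], [0, 0, 0.03], 1],
    [[0, 0, 0.03], [0, 0, 0.0295], 1],
    [[0, 0, 0.045], [0, 0, 0], 1],
    [[0, 0, 0.04], [0, 0, 0], 1],
    [[0, 0, 0.03], [0, 0, 0], 1]
  ]
}}

```text
time_s: 1.5
position: [0.5432, 0.0843, 0.1382]
orientation: [-0.0, 0.77, 0.637, -0.001]
contact_force: [-0.2, 0.2, -0.5]
width: 0.999
grasp_force: 0.0
```

Emit:
{"name": "apply_moves", "arguments": {
  "series": [
    [[0, 0, 0], [0, 0, 0], 1],
    [[0, 0, 0], [0, 0, 0], 1],
    [[0, 0, 0], [0, 0, 0], 1],
    [[0, 0, 0], [0, 0, 0], 1],
    [[0, 0, 0], [0, 0, 0], 1]
  ]
}}

```text
time_s: 1.92
position: [0.5454, 0.0852, 0.1421]
orientation: [0.001, 0.77, 0.638, 0.001]
contact_force: [-0.1, 0.3, -0.2]
width: 0.997
grasp_force: 0.0
```

```bash
python3 - <<'E'
from h import *
o=r.get_obs();C=cam("wrist",o);a=r.capture("wrist");cv2.imwrite("pics/wrist2.png",a[:,:,::-1])
M=R.from_quat(o["orientation"],scalar_first=True)
print(o["position"],"tool y yaw",np.degrees(np.arctan2(M.as_matrix()[1,1],M.as_matrix()[0,1])),"need(tool mm)",M.inv().apply(np.array([.5443,.0842,.066])-o["position"])*1000)
E
```

```text
[0.54541936 0.08523613 0.14213135] tool y yaw -10.709544852023384 need(tool mm) [-1.28431352 -1.16430129 76.12689753]
```

View pics/wrist2.png

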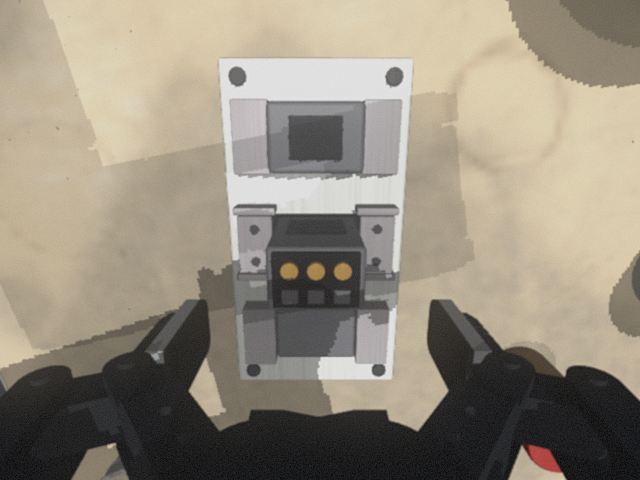

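Picture: the rail is lined up with the tool, and the module's sockets are centred at about (316,271), midway between the fingers. I'll descend and grip.

Emit:
{"name": "apply_moves", "arguments": {
  "series": [
    [[-0.0016, -0.0015, 0.03], [0, 0, 0], 1],
    [[0, 0, 0.03], [0, 0, 0], 1],
    [[0, 0, 0.02], [0, 0, 0], 1],
    [[0, 0, 0.01], [0, 0, 0], 1],
    [[0, 0, 0.005], [0, 0, 0], 1]
  ],
  "squeeze": 60
}}

```text
time_s: 2.38
position: [0.5423, 0.0842, 0.0638]
orientation: [-0.0, 0.77, 0.638, -0.0]
contact_force: [-0.2, -0.5, 0.5]
width: 0.999
grasp_force: 0.0
```

Emit:
{"name": "apply_moves", "arguments": {
  "series": [
    [[0, 0, 0], [0, 0, 0], 1],
    [[0, 0, 0], [0, 0, 0], 1],
    [[0, 0, 0], [0, 0, 0], 0.7],
    [[0, 0, 0], [0, 0, 0], 0.6],
    [[0, 0, 0], [0, 0, 0], 0.55]
  ]
}}

```text
time_s: 2.8
position: [0.5431, 0.0842, 0.0651]
orientation: [0.0, 0.77, 0.638, 0.001]
contact_force: [1.8, -1.1, 3.5]
width: 0.604
grasp_force: 3.1
```

Emit:
{"name": "apply_moves", "arguments": {
  "series": [
    [[0, 0, 0], [0, 0, 0], 0.4],
    [[0, 0, 0], [0, 0, 0], 0.3],
    [[0, 0, 0], [0, 0, 0], 0.3],
    [[0, 0, 0], [0, 0, 0], 0.3],
    [[0, 0, 0], [0, 0, 0], 0.3]
  ]
}}

```text
time_s: 3.22
position: [0.5434, 0.0842, 0.0653]
orientation: [0.001, 0.77, 0.638, 0.001]
contact_force: [-0.2, 0.0, 5.1]
width: 0.576
grasp_force: 63.1
```

Emit:
{"name": "apply_moves", "arguments": {
  "series": [
    [[0, 0, 0], [0, 0, 0], 0.3],
    [[0, 0, 0], [0, 0, 0], 0.3],
    [[0, 0, 0], [0, 0, 0], 0.3],
    [[0, 0, 0], [0, 0, 0], 0.3],
    [[0, 0, 0], [0, 0, 0], 0.3]
  ]
}}

```text
time_s: 3.63
position: [0.5433, 0.0842, 0.0652]
orientation: [0.001, 0.77, 0.638, 0.001]
contact_force: [-0.3, -0.7, 4.8]
width: 0.581
grasp_force: 63.1
```

Gripped at about 50 mm. I'll feel the +x jaw by pushing 3 mm.

Emit:
{"name": "apply_moves", "arguments": {
  "series": [
    [[0, 0.001, 0], [0, 0, 0], 0.3],
    [[0, 0.001, 0], [0, 0, 0], 0.3],
    [[0, 0.00175, 0], [0, 0, 0], 0.3],
    [[0, 0, 0], [0, 0, 0], 0.3],
    [[0, 0, 0], [0, 0, 0], 0.3]
  ]
}}

```text
time_s: 4.05
position: [0.5447, 0.0839, 0.0653]
orientation: [-0.001, 0.77, 0.638, -0.0]
contact_force: [-4.6, 0.3, 11.4]
width: 0.578
grasp_force: 63.7
```

Emit:
{"name": "apply_moves", "arguments": {
  "series": [
    [[0, -0.0025, 0], [0, 0, 0], 0.3],
    [[0, -0.0025, 0], [0, 0, 0], 0.3],
    [[0, -0.0025, 0], [0, 0, 0], 0.3],
    [[0, 0, 0], [0, 0, 0], 0.3],
    [[0, 0, 0], [0, 0, 0], 0.3]
  ]
}}

```text
time_s: 4.47
position: [0.5413, 0.0847, 0.0653]
orientation: [0.001, 0.77, 0.638, 0.001]
contact_force: [1.6, -0.5, 6.1]
width: 0.578
grasp_force: 63.1
```

Emit:
{"name": "apply_moves", "arguments": {
  "series": [
    [[0, -0.002, 0], [0, 0, 0], 0.3],
    [[0, -0.002, 0], [0, 0, 0], 0.3],
    [[0, -0.0015, 0], [0, 0, 0], 0.3],
    [[0, 0, 0], [0, 0, 0], 0.3],
    [[0, 0, 0], [0, 0, 0], 0.3]
  ]
}}

```text
time_s: 4.88
position: [0.5381, 0.0853, 0.0653]
orientation: [0.002, 0.77, 0.638, 0.002]
contact_force: [4.7, -0.7, 6.0]
width: 0.576
grasp_force: 62.9
```

The -x jaw gives at about 1 N/mm, so it is the sprung one. I'll push a bit further, then swing the +x toe up.

Emit:
{"name": "apply_moves", "arguments": {
  "series": [
    [[0, -0.0015, 0], [0, 0, 0], 0.3],
    [[0, -0.0015, 0], [0, 0, 0], 0.3],
    [[0, 0, 0], [0, 0, 0], 0.3],
    [[0, 0, 0], [0, 0, 0], 0.3],
    [[0, 0, 0], [0, 0, 0], 0.3]
  ]
}}

```text
time_s: 5.3
position: [0.5365, 0.0857, 0.0654]
orientation: [0.002, 0.77, 0.638, 0.003]
contact_force: [6.5, -2.5, 4.0]
width: 0.579
grasp_force: 62.8
```

Emit:
{"name": "apply_moves", "arguments": {
  "series": [
    [[0, -0.00228, -0.00136], [-0.0111, 0, 0], 0.3],
    [[0, -0.00228, -0.00136], [-0.0111, 0, 0], 0.3],
    [[0, -0.00228, -0.00136], [-0.0111, 0, 0], 0.3],
    [[0, 0, 0], [0, 0, 0], 0.3],
    [[0, 0, 0], [0, 0, 0], 0.3]
  ]
}}

```text
time_s: 5.72
position: [0.5301, 0.087, 0.0684]
orientation: [0.042, 0.769, 0.637, 0.036]
contact_force: [6.8, -2.4, 1.2]
width: 0.58
grasp_force: 63.0
```

```bash
cat >> h.py <<'E'
def st(xm=0,zm=.0512):
    "rail-frame TCP (mm), tilt, force in rail frame, toe heights above plate; module x/z in tool"
    o=r.get_obs();A=R.from_euler("z",-10.7,degrees=True);M=R.from_quat(o["orientation"],scalar_first=True)
    p=A.inv().apply(o["position"]-np.array([.5443,.0842,.014]))*1000
    N=A.inv()*M;f=A.inv().apply(o["contact_force"])
    t=N.apply(np.array([[0,33,51.3],[0,-33,51.3]]))+p
    print(round(o["time_s"],2),"rail",p.round(1),"rv",np.degrees((N*R.from_matrix([[0,1,0],[1,0,0],[0,0,-1.]]).inv()).as_rotvec()).round(2),"F",f.round(1),"toe+",t[0].round(1),"toe-",t[1].round(1),"w",round(o["width"],3),"g",o["grasp_force"])
E
python3 -c "from h import *;st()"
```

```text
5.72 rail [-14.5   0.1  54.4] rv [ 0.06 -6.35  0.02] F [ 7.1 -1.1  1.2] toe+ [24.   0.2  7.1] toe- [-41.6   0.2  -0.2] w 0.58 g 63.0474328994751
```

Emit:
{"name": "apply_moves", "arguments": {
  "series": [
    [[0, -0.0027, -0.00174], [-0.0139, 0, 0], 0.3],
    [[0, -0.0027, -0.00174], [-0.0139, 0, 0], 0.3],
    [[0, -0.0027, -0.00174], [-0.0139, 0, 0], 0.3],
    [[0, -0.0027, -0.00174], [-0.0139, 0, 0], 0.3],
    [[0, 0, 0], [0, 0, 0], 0.3]
  ]
}}

```text
time_s: 6.13
position: [0.5203, 0.0894, 0.0725]
orientation: [0.109, 0.762, 0.632, 0.092]
contact_force: [8.8, -1.7, -3.0]
width: 0.58
grasp_force: 63.9
```

Emit:
{"name": "apply_moves", "arguments": {
  "series": [
    [[0, 0, 0], [0, 0, 0], 0.3],
    [[0, 0, 0], [0, 0, 0], 0.3],
    [[0, 0, 0], [0, 0, 0], 0.3],
    [[0, 0, 0], [0, 0, 0], 0.3],
    [[0, 0, 0], [0, 0, 0], 0.3]
  ]
}}

```text
time_s: 6.55
position: [0.5214, 0.0891, 0.0724]
orientation: [0.109, 0.762, 0.632, 0.091]
contact_force: [7.3, -1.3, -1.6]
width: 0.575
grasp_force: 64.1
```

```bash
python3 -c "from h import *;st()"
```

```text
6.55 rail [-23.4   0.5  58.4] rv [  0.11 -16.33  -0.  ] F [ 7.4  0.1 -1.6] toe+ [22.7  0.6 18.5] toe- [-40.6   0.7  -0.1] w 0.575 g 64.07186508178711
```

```bash
python3 - <<'E'
from h import *
s=r.capture("side")[235:335,270:380];w=r.capture("wrist")[180:440,200:440]
s=cv2.resize(s,(440,400),interpolation=cv2.INTER_CUBIC);w=cv2.resize(w,(360,390));w=cv2.copyMakeBorder(w,0,10,0,0,0)
cv2.imwrite("pics/sw.png",np.hstack([s,w])[:,:,::-1])
E
```

```text
(no output)
```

View pics/sw.png

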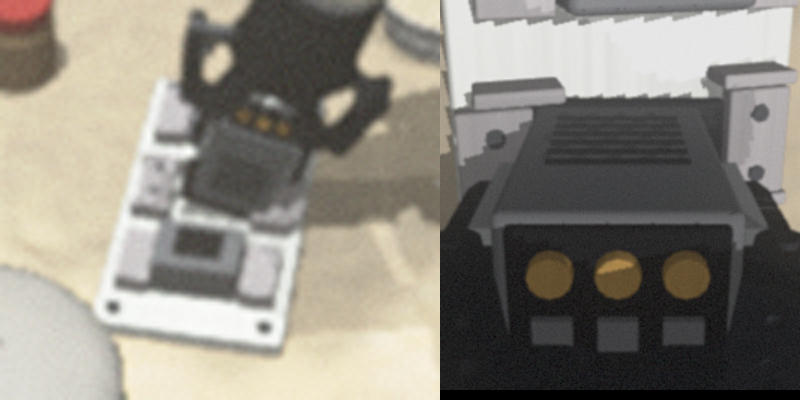

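Side view: the module is tilted with its +x toe clear of the bar (centre about (245,160) in the crop). Wrist view: it sits square in the fingers. I'll draw it out along the slant, then lift.

Emit:
{"name": "apply_moves", "arguments": {
  "series": [
    [[0, 0.007, 0], [0, 0, 0], 0.3],
    [[0, 0.01, 0], [0, 0, 0], 0.3],
    [[0, 0.01, 0], [0, 0, 0], 0.3],
    [[0, 0, 0], [0, 0, 0], 0.3],
    [[0, 0, 0], [0, 0, 0], 0.3]
  ]
}}

```text
time_s: 7.07
position: [0.5389, 0.0848, 0.0774]
orientation: [0.107, 0.763, 0.632, 0.089]
contact_force: [-0.6, 0.1, -2.0]
width: 0.576
grasp_force: 67.3
```

```bash
python3 -c "from h import *;st()"
```

```text
7.07 rail [-5.4 -0.4 63.4] rv [ -0.   -16.01  -0.03] F [-0.6 -0.  -2. ] toe+ [40.5 -0.5 23.2] toe- [-22.9  -0.4   5. ] w 0.576 g 67.30732440948486
```

Emit:
{"name": "apply_moves", "arguments": {
  "series": [
    [[0, 0.004, -0.014], [0, 0, 0], 0.3],
    [[0, 0.0086, -0.03], [0, 0, 0], 0.3],
    [[0, 0.0115, -0.04], [0, 0, 0], 0.3],
    [[0, 0.0115, -0.04], [0, 0, 0], 0.3],
    [[0, 0.006, -0.02], [0, 0, 0], 0.3]
  ]
}}

```text
time_s: 7.48
position: [0.5401, 0.0851, 0.2013]
orientation: [0.109, 0.762, 0.632, 0.091]
contact_force: [1.5, 0.9, -1.8]
width: 0.577
grasp_force: 67.4
```

Emit:
{"name": "apply_moves", "arguments": {
  "series": [
    [[0, 0, 0], [0.0297, 0, 0], 0.3],
    [[0, 0, 0], [0.0297, 0, 0], 0.3],
    [[0, 0, 0], [0.0297, 0, 0], 0.3],
    [[0, 0, 0], [0, 0, -0.03], 0.3],
    [[0, 0, 0], [0, 0, -0.03], 0.3]
  ]
}}

```text
time_s: 7.9
position: [0.5401, 0.0844, 0.1976]
orientation: [0.0, 0.705, 0.709, 0.0]
contact_force: [0.2, 0.9, -2.2]
width: 0.577
grasp_force: 67.4
```

Emit:
{"name": "apply_moves", "arguments": {
  "series": [
    [[0, 0, 0], [0, 0, -0.0324], 0.3],
    [[0, 0, 0], [0, 0, -0.0324], 0.3],
    [[0, 0, 0], [0, 0, -0.0324], 0.3],
    [[0, 0, 0], [0, 0, -0.0324], 0.3],
    [[0, 0, 0], [0, 0, 0], 0.3]
  ]
}}

```text
time_s: 8.32
position: [0.5384, 0.0848, 0.1974]
orientation: [-0.0, 0.547, 0.837, -0.0]
contact_force: [-0.1, -0.4, -2.4]
width: 0.578
grasp_force: 67.4
```

```bash
cat >> h.py <<'E'
def need(t):
    o=r.get_obs();M=R.from_quat(o["orientation"],scalar_first=True);m=M.as_matrix()
    print(round(o["time_s"],2),o["position"].round(4),"yaw",np.degrees(np.arctan2(m[1,1],m[0,1])).round(2),"toolz",m[:,2].round(4),"need tool units",(M.inv().apply(np.array(t)-o["position"])/.8).round(4),"F",o["contact_force"].round(2),"M",o["moment"].round(3),"g",round(o["grasp_force"],1),round(o["width"],3))
E
python3 -c "from h import *;need([.544,-.328,.2])"
```

```text
8.32 [0.5384 0.0848 0.1974] yaw 23.62 toolz [-5.e-04 -1.e-04 -1.e+00] need tool units [-0.4756 -0.2003 -0.0032] F [-0.14 -0.39 -2.44] M [-0.014 -0.008 -0.056] g 67.4 0.578
```

Emit:
{"name": "apply_moves", "arguments": {
  "series": [
    [[-0.016, -0.0068, 0], [0, 0, 0], 0.3],
    [[-0.036, -0.0152, 0], [0, 0, 0], 0.3],
    [[-0.036, -0.0152, 0], [0, 0, 0], 0.3],
    [[-0.036, -0.0152, 0], [0, 0, 0], 0.3],
    [[-0.036, -0.0152, 0], [0, 0, 0], 0.3]
  ]
}}

```text
time_s: 8.73
position: [0.5397, -0.0552, 0.1974]
orientation: [-0.0, 0.55, 0.835, -0.0]
contact_force: [0.8, 0.2, -1.6]
width: 0.576
grasp_force: 67.4
```

Emit:
{"name": "apply_moves", "arguments": {
  "series": [
    [[-0.036, -0.0152, 0], [0, 0, 0], 0.3],
    [[-0.036, -0.0152, 0], [0, 0, 0], 0.3],
    [[-0.036, -0.0152, 0], [0, 0, 0], 0.3],
    [[-0.036, -0.0152, 0], [0, 0, 0], 0.3],
    [[-0.036, -0.0152, 0], [0, 0, 0], 0.3]
  ]
}}

```text
time_s: 9.15
position: [0.541, -0.2118, 0.1974]
orientation: [-0.0, 0.55, 0.835, -0.0]
contact_force: [-1.0, -0.1, -1.8]
width: 0.579
grasp_force: 67.4
```

Emit:
{"name": "apply_moves", "arguments": {
  "series": [
    [[-0.036, -0.0152, 0], [0, 0, 0], 0.3],
    [[-0.036, -0.0152, 0], [0, 0, 0], 0.3],
    [[-0.036, -0.0152, 0], [0, 0, 0], 0.3],
    [[-0.0276, -0.0111, 0], [0, 0, 0], 0.3],
    [[0, 0, 0], [0, 0, 0], 0.3]
  ]
}}

```text
time_s: 9.57
position: [0.5432, -0.3333, 0.1975]
orientation: [0.002, 0.552, 0.834, -0.001]
contact_force: [1.2, 0.2, -2.7]
width: 0.579
grasp_force: 67.4
```

Emit:
{"name": "apply_moves", "arguments": {
  "series": [
    [[0, 0, 0], [0, 0, 0], 0.3],
    [[0, 0, 0], [0, 0, 0], 0.3],
    [[0, 0, 0], [0, 0, 0], 0.3],
    [[0, 0, 0], [0, 0, 0], 0.3],
    [[0, 0, 0], [0, 0, 0], 0.3]
  ]
}}

```text
time_s: 9.98
position: [0.543, -0.3268, 0.1973]
orientation: [-0.0, 0.549, 0.836, -0.0]
contact_force: [0.6, 0.1, -1.8]
width: 0.576
grasp_force: 67.4
```

```bash
python3 - <<'E'
from h import *
need([.544,-.328,.2]);o=r.get_obs();C=cam("wrist",o);a=r.capture("wrist");cv2.imwrite("pics/wrist3.png",a[:,:,::-1])
np.savez("o3.npz",p=o["position"],q=o["orientation"])
E
```

```text
9.98 [ 0.543  -0.3268  0.1973] yaw 23.47 toolz [-9.e-04  4.e-04 -1.e+00] need tool units [-0.0019  0.0005 -0.0034] F [ 0.62  0.08 -1.8 ] M [ 0.018 -0.003  0.006] g 67.4 0.576
```

View pics/wrist3.png

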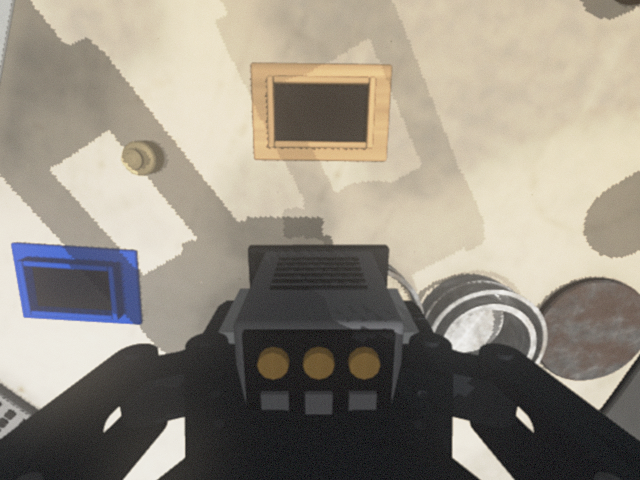

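The picture shows the wooden cradle with corners near (251,62), (392,65), (387,160), (252,160) and a dark pocket at (275–367, 85–140). The weight is at (141,157), the blue decoy at (78,283), and the module's foot edge at (248–389, 246).

```bash
python3 - <<'E'
from h import *
d=np.load("o3.npz");o=dict(position=d["p"],orientation=d["q"]);C=cam("wrist",o)
a=cv2.imread("pics/wrist3.png");hsv=cv2.cvtColor(a,cv2.COLOR_BGR2HSV);reg=np.zeros(a.shape[:2],np.uint8);reg[50:175,235:405]=1
m=((hsv[...,1]>75)&(hsv[...,0]<25)&(hsv[...,2]>90)).astype(np.uint8)*reg
m=cv2.morphologyEx(m,cv2.MORPH_OPEN,np.ones((3,3)))
c=max(cv2.findContours(m,0,1)[0],key=cv2.contourArea)[:,0];print("board bbox",cv2.boundingRect(c))
for z in(0,.004,.008,.012): print("board",z,cv2.minAreaRect((ray(C,c,z)[:,:2]*1000).astype(np.float32)))
k=((hsv[...,2]<75)).astype(np.uint8)*reg
c=max(cv2.findContours(k,0,1)[0],key=cv2.contourArea)[:,0];print("pocket bbox",cv2.boundingRect(c))
for z in(.008,.018): print("pocket",z,cv2.minAreaRect((ray(C,c,z)[:,:2]*1000).astype(np.float32)))
M=R.from_quat(d["q"],scalar_first=True)
g=cv2.cvtColor(a,6)
print("row edge",g[236:256,318])
print("cols",g[250,238:262],g[250,378:402])
for zt in(.046,.051,.056):
    P=ray(C,[[248,245],[389,245]],o["position"][2]-zt);print(zt,(M.inv().apply(P-o["position"])*1000).round(1))
E
```

```text
board bbox (251, 63, 141, 98)
board 0 ((510.8140869140625, -248.7335662841797), (110.71710205078125, 74.13815307617188), 22.790904998779297)
board 0.004 ((510.8681335449219, -248.90664672851562), (109.31291198730469, 73.19790649414062), 22.790897369384766)
board 0.008 ((510.9223327636719, -249.07972717285156), (107.90876007080078, 72.25764465332031), 22.79091453552246)
board 0.012 ((510.9764404296875, -249.25277709960938), (106.50456237792969, 71.3173828125), 22.79090690612793)
pocket bbox (363, 140, 1, 1)
pocket 0.008 ((550.4457397460938, -254.08331298828125), (0.0, 0.0), 0.0)
pocket 0.018 ((549.2953491210938, -254.35321044921875), (0.0, 0.0), 0.0)
row edge [115 108 109 122 134 135 137 133  99  72  57  54  63  60  60  64  70  70
  73  74]
cols [138 136 141 140 135 135 135 134 137 118  78  66  69  65  66  63  64  67
  65  62  62  67  59  66] [ 71  73  76  72  75  75  76  77  73  80  96 155 192 202 201 199 201 198
 200 199 199 200 199 201]
0.046 [[ 19.6 -32.8  46. ]
 [ 19.6  32.8  46. ]]
0.051 [[ 18.  -33.7  51. ]
 [ 18.   33.8  51. ]]
0.056 [[ 16.5 -34.7  56. ]
 [ 16.5  34.8  56. ]]
```

```bash
python3 - <<'E'
from h import *
d=np.load("o3.npz");o=dict(position=d["p"],orientation=d["q"]);C=cam("wrist",o)
a=cv2.imread("pics/wrist3.png")[60:165,245:400];g=cv2.cvtColor(a,6);print(g[52,::6])
t,k=cv2.threshold(g,95,255,1);c=max(cv2.findContours(k,0,1)[0],key=cv2.contourArea)[:,0]+[245,60]
print(cv2.boundingRect(c))
for z in(.008,.018): print("pocket",z,cv2.minAreaRect((ray(C,c,z)[:,:2]*1000).astype(np.float32)))
need([.5108,-.2488,.1])
E
```

```text
[226 197 182 177 180  80  78  72  76  74  74  75  73  71  71  69  75  76
  73  71  72 206 183 184 167 199]
(274, 83, 95, 59)
pocket 0.008 ((510.8169250488281, -248.4417724609375), (73.09849548339844, 42.62879180908203), 22.73244285583496)
pocket 0.018 ((510.95562744140625, -248.8951873779297), (70.72054290771484, 41.24197769165039), 22.732471466064453)
10.03 [ 0.5431 -0.327   0.1973] yaw 23.46 toolz [-8.e-04  3.e-04 -1.e+00] need tool units [0.1057 0.002  0.1217] F [ 0.46 -0.15 -3.12] M [-0.025  0.092 -0.042] g 67.4 0.58
```

Emit:
{"name": "apply_moves", "arguments": {
  "series": [
    [[0.02, 0.0005, 0], [0, 0, 0.004], 0.3],
    [[0.035, 0.0005, 0], [0, 0, 0], 0.3],
    [[0.035, 0.001, 0.02], [0, 0, 0], 0.3],
    [[0.0157, 0, 0.035], [0, 0, 0], 0.3],
    [[0, 0, 0.035], [0, 0, 0], 0.3]
  ]
}}

```text
time_s: 10.45
position: [0.5105, -0.2462, 0.1256]
orientation: [-0.0, 0.553, 0.833, 0.0]
contact_force: [-0.0, -0.7, -2.9]
width: 0.579
grasp_force: 67.5
```

Emit:
{"name": "apply_moves", "arguments": {
  "series": [
    [[0, 0, 0.02], [0, 0, 0], 0.3],
    [[0, 0, 0.012], [0, 0, 0], 0.3],
    [[0, 0, 0], [0, 0, 0], 0.3],
    [[0, 0, 0], [0, 0, 0], 0.3],
    [[0, 0, 0], [0, 0, 0], 0.3]
  ]
}}

```text
time_s: 10.87
position: [0.5126, -0.25, 0.1007]
orientation: [0.001, 0.554, 0.832, -0.0]
contact_force: [0.1, 0.1, -1.7]
width: 0.577
grasp_force: 67.3
```

```bash
python3 - <<'E'
from h import *
need([.5108,-.2487,.059])
E
```

```text
10.87 [ 0.5126 -0.25    0.1007] yaw 22.69 toolz [ 0.0011 -0.0011 -1.    ] need tool units [ 0.0025 -0.0014  0.0522] F [ 0.15  0.08 -1.69] M [-0.048  0.011  0.012] g 67.3 0.577
```

Emit:
{"name": "apply_moves", "arguments": {
  "series": [
    [[0.0025, -0.0014, 0], [0, 0, 0], 0.3],
    [[0, 0, 0.01], [0, 0, 0], 0.3],
    [[0, 0, 0.012], [0, 0, 0], 0.3],
    [[0, 0, 0], [0, 0, 0], 0.3],
    [[0, 0, 0], [0, 0, 0], 0.3]
  ]
}}

```text
time_s: 11.28
position: [0.509, -0.2476, 0.0811]
orientation: [-0.001, 0.554, 0.832, -0.0]
contact_force: [0.3, -0.2, -2.5]
width: 0.577
grasp_force: 67.3
```

```bash
python3 - <<'E'
from h import *
need([.5108,-.2487,.059])
E
```

```text
11.28 [ 0.509  -0.2476  0.0811] yaw 22.69 toolz [-0.0024  0.0012 -1.    ] need tool units [-0.0022  0.0016  0.0276] F [ 0.31 -0.24 -2.49] M [-0.024 -0.041  0.032] g 67.3 0.577
```

Emit:
{"name": "apply_moves", "arguments": {
  "series": [
    [[0, 0, 0], [0, 0, 0], 0.3],
    [[0, 0, 0], [0, 0, 0], 0.3],
    [[0, 0, 0], [0, 0, 0], 0.3],
    [[0, 0, 0], [0, 0, 0], 0.3],
    [[0, 0, 0], [0, 0, 0], 0.3]
  ]
}}

```text
time_s: 11.7
position: [0.5099, -0.248, 0.0822]
orientation: [-0.0, 0.554, 0.832, -0.0]
contact_force: [-0.7, -0.3, -2.4]
width: 0.577
grasp_force: 67.3
```

```bash
python3 - <<'E'
from h import *
for i in range(6):
    need([.5108,-.2487,.059]);r.capture("side")
E
```

```text
11.7 [ 0.5099 -0.248   0.0822] yaw 22.7 toolz [-4.e-04 -1.e-04 -1.e+00] need tool units [-0.0012  0.0008  0.029 ] F [-0.66 -0.34 -2.42] M [-0.007 -0.001 -0.025] g 67.3 0.577
11.75 [ 0.5098 -0.248   0.0822] yaw 22.7 toolz [-5.e-04 -0.e+00 -1.e+00] need tool units [-0.0013  0.0008  0.0289] F [-1.21 -0.5  -1.47] M [ 0.02  -0.03  -0.021] g 67.3 0.575
11.8 [ 0.5098 -0.248   0.0821] yaw 22.7 toolz [-5.e-04  0.e+00 -1.e+00] need tool units [-0.0013  0.0008  0.0289] F [ 0.16  0.5  -1.2 ] M [ 0.002 -0.01  -0.038] g 67.3 0.574
11.85 [ 0.5098 -0.248   0.0821] yaw 22.7 toolz [-6.e-04  0.e+00 -1.e+00] need tool units [-0.0014  0.0009  0.0289] F [-0.52  0.64 -2.76] M [-0.01  -0.036  0.019] g 67.3 0.578
11.9 [ 0.5098 -0.248   0.0821] yaw 22.7 toolz [-6.e-04  1.e-04 -1.e+00] need tool units [-0.0013  0.0009  0.0288] F [-0.15 -0.41 -2.87] M [-0.034  0.043  0.017] g 67.3 0.578
11.95 [ 0.5097 -0.248   0.082 ] yaw 22.7 toolz [-7.e-04  1.e-04 -1.e+00] need tool units [-0.0014  0.0009  0.0288] F [ 0.39 -0.8  -1.59] M [0.002 0.014 0.023] g 67.3 0.576
```

Settled. I'll correct about 1 mm and lower into the pocket.

Emit:
{"name": "apply_moves", "arguments": {
  "series": [
    [[-0.0013, 0.0009, 0.003], [0, 0, 0], 0.3],
    [[0, 0, 0.006], [0, 0, 0], 0.3],
    [[0, 0, 0.006], [0, 0, 0], 0.3],
    [[0, 0, 0.005], [0, 0, 0], 0.3],
    [[0, 0, 0.003], [0, 0, 0], 0.3]
  ]
}}

```text
time_s: 12.42
position: [0.5103, -0.2484, 0.0627]
orientation: [-0.001, 0.554, 0.832, -0.0]
contact_force: [-0.3, -0.8, -2.2]
width: 0.575
grasp_force: 67.3
```

Emit:
{"name": "apply_moves", "arguments": {
  "series": [
    [[0, 0, 0.002], [0, 0, 0], 0.3],
    [[0, 0, 0.001], [0, 0, 0], 0.3],
    [[0, 0, 0], [0, 0, 0], 0.3],
    [[0, 0, 0], [0, 0, 0], 0.3],
    [[0, 0, 0], [0, 0, 0], 0.3]
  ]
}}

```text
time_s: 12.83
position: [0.5109, -0.2487, 0.0614]
orientation: [-0.0, 0.554, 0.832, -0.0]
contact_force: [0.3, 0.5, -1.8]
width: 0.576
grasp_force: 67.3
```

```bash
python3 -c "
from h import *
need([.5108,-.2487,.059])"
```

```text
12.83 [ 0.5109 -0.2487  0.0614] yaw 22.7 toolz [-4.e-04 -0.e+00 -1.e+00] need tool units [ 0.0001 -0.0001  0.003 ] F [ 0.33  0.5  -1.8 ] M [ 0.003  0.027 -0.013] g 67.3 0.576
```

Emit:
{"name": "apply_moves", "arguments": {
  "series": [
    [[0, 0, 0.001], [0, 0, 0], 0.3],
    [[0, 0, 0.001], [0, 0, 0], 0.3],
    [[0, 0, 0.001], [0, 0, 0], 0.3],
    [[0, 0, 0], [0, 0, 0], 0.3],
    [[0, 0, 0], [0, 0, 0], 0.3]
  ]
}}

```text
time_s: 13.25
position: [0.5109, -0.2488, 0.0593]
orientation: [-0.0, 0.554, 0.832, -0.0]
contact_force: [-2.2, -0.1, 5.4]
width: 0.581
grasp_force: 67.7
```

Emit:
{"name": "apply_moves", "arguments": {
  "series": [
    [[0, 0, 0.001], [0, 0, 0], 0.3],
    [[0, 0, 0.0005], [0, 0, 0], 0.3],
    [[0, 0, 0], [0, 0, 0], 0.3],
    [[0, 0, 0], [0, 0, 0], 0.3],
    [[0, 0, 0], [0, 0, 0], 0.3]
  ]
}}

```text
time_s: 13.67
position: [0.5111, -0.2489, 0.0592]
orientation: [0.0, 0.554, 0.832, -0.0]
contact_force: [-4.3, 1.6, 16.3]
width: 0.576
grasp_force: 69.5
```

Seated on the floor at TCP z 0.0592, which is the expected height. I'll relieve the pressure, open and retreat.

Emit:
{"name": "apply_moves", "arguments": {
  "series": [
    [[0, 0, -0.001], [0, 0, 0], 0.3],
    [[0, 0, 0], [0, 0, 0], 0.3],
    [[0, 0, 0], [0, 0, 0], 0.58],
    [[0, 0, 0], [0, 0, 0], 0.62],
    [[0, 0, 0], [0, 0, 0], 0.7]
  ],
  "squeeze": 20
}}

```text
time_s: 14.08
position: [0.511, -0.2488, 0.0584]
orientation: [-0.0, 0.554, 0.832, -0.0]
contact_force: [-0.2, -1.1, 0.4]
width: 0.699
grasp_force: 0.0
```

Emit:
{"name": "apply_moves", "arguments": {
  "series": [
    [[0, 0, 0], [0, 0, 0], 0.8],
    [[0, 0, 0], [0, 0, 0], 0.9],
    [[0, 0, 0], [0, 0, 0], 1],
    [[0, 0, 0], [0, 0, 0], 1],
    [[0, 0, 0], [0, 0, 0], 1]
  ]
}}

```text
time_s: 14.5
position: [0.5108, -0.2486, 0.0583]
orientation: [-0.0, 0.554, 0.832, -0.0]
contact_force: [-0.4, 0.5, -0.5]
width: 1.001
grasp_force: 0.0
```

```bash
python3 -c "
from h import *
need([.5108,-.2487,.059])"
```

```text
14.5 [ 0.5108 -0.2486  0.0583] yaw 22.7 toolz [-9.e-04  2.e-04 -1.e+00] need tool units [-0.0001  0.     -0.0009] F [-0.37  0.47 -0.45] M [-0.054 -0.033 -0.014] g 0.0 1.001
```

Emit:
{"name": "apply_moves", "arguments": {
  "series": [
    [[0, 0, -0.015], [0, 0, 0], 1],
    [[0, 0, -0.04], [0, 0, 0], 1],
    [[0, 0, -0.05], [0, 0, 0], 1],
    [[0, 0, -0.05], [0, 0, 0], 1],
    [[0, 0, -0.03], [0, 0, 0], 1]
  ]
}}

```text
time_s: 14.92
position: [0.5121, -0.2494, 0.2104]
orientation: [0.002, 0.554, 0.832, -0.0]
contact_force: [1.3, -0.9, -0.1]
width: 1.001
grasp_force: 0.0
```

Emit:
{"name": "apply_moves", "arguments": {
  "series": [
    [[-0.03, 0, 0], [0, 0, 0], 1],
    [[-0.03, 0, 0], [0, 0, 0], 1],
    [[-0.02, 0, 0], [0, 0, 0], 1],
    [[0, 0, 0], [0, 0, 0], 1],
    [[0, 0, 0], [0, 0, 0], 1]
  ]
}}

```text
time_s: 15.33
position: [0.5354, -0.308, 0.2061]
orientation: [-0.001, 0.555, 0.832, -0.0]
contact_force: [0.3, 0.4, 0.3]
width: 1.001
grasp_force: 0.0
```

```bash
python3 - <<'E'
from h import *
need([.51,-.25,.2]);a=r.capture("wrist");cv2.imwrite("pics/wrist4.png",a[:,:,::-1])
E
```

```text
15.33 [ 0.5354 -0.308   0.2061] yaw 22.64 toolz [-1.1e-03  7.0e-04 -1.0e+00] need tool units [ 0.0791 -0.0014  0.0077] F [0.35 0.39 0.33] M [-0.008  0.011 -0.02 ] g 0.0 1.001
```

View pics/wrist4.png

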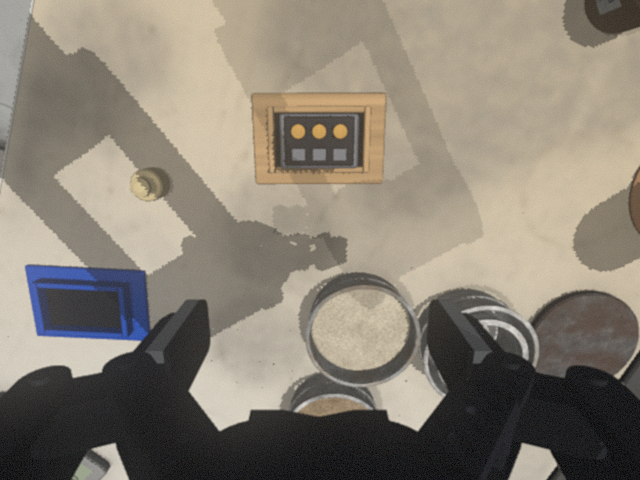

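The module stands upright and square in the pocket at about (319,140), and the gripper is clear of everything. I'll hand in.

```bash
python3 -c "
from cell import r
print(r.finish_job())"
```

```text
the job is handed in; nothing more can be done
None
```

I released the module from the sprung -x jaw, stood it upright in the wooden cradle's pocket, let go and handed in the job at about 15 s; the hand-in returned no verdict.

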